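# Free the stuck cup from the tilted mixer and stand it on its drip plate

### The arm

A 7-joint arm with a two-finger parallel gripper is mounted at the origin on a cart in front of the work surface, level with it; the furniture and walls round the work are solid. World frame = base frame: x ahead of the robot, y to its left, z up, the work surface at z = 0. Lengths are in m, angles in rad, forces in N, time in s.
With the tool pointing down it reaches from about 0.425 to 0.875 m from the base axis. Payload 4.7 kg.
Tool frame: the origin (TCP) lies at the very end of the fingers, on their centre line; the grasp point (between the pads) lies 19 mm behind it (ctrl.grasp_offset is the distance from the TCP to the grasp point, in m); z points along the fingers, y is the direction in which the jaws open and shut (so a half turn about z gives the same grasp; the last joint's range is limited). The gripper opens to 87 mm and grips with 3 to 60 N. Pads are 19 mm wide; open, the fingers measure 117 mm over their backs; the gripper's body (75 mm by 190 mm) begins 51 mm behind the grasp point.
Start: joints at [1.182, 0.321, -0.07, 1.45, 0.023, 1.371, -0.057], TCP at [0.255, -0.598, 0.223] pointing down, gripper open.
Joint ranges: [-2.86, 2.86], [-0.3, 2.09], [-1.38, 1.24], [0.06, 2.45], [-1.56, 4.7], [0.09, 2.05], [-2.69, 2.69]. Speed limits (rad/s): [2.57, 2.57, 3.14, 3.14, 3.14, 3.14, 3.14].

### API

Orientations are given as a rotation vector (axis times angle).
In Python, from bench import ctrl gives the robot as it stands.
- The arm moves only by the shell command python3 -m creep 'ROWS' [FORCE]. ROWS is JSON, a list that holds one entry, the list of rows, each a list of 7 numbers: the opening, from 0 (shut) to 1 (fully open), then the shift along the tool's x, y, z in mm, then the turn, a rotation vector about the tool's x, y, z in rad. In form: [[[grip, dx, dy, dz, rx, ry, rz], ...]]. A call has 1 to 5 rows; each row is the pose to reach, as a shift and turn from the pose commanded when the call began, along the tool's axes at that moment; what a row does not reach only later rows make up. A row lasts 1/10 s, in which the tool goes at most 50 mm and 8.59 degrees, less where a joint would pass 70% of its speed; a pose out of reach is approached as far as the arm can. A call with a gripper value outside its range is refused whole. The fingers move at their own pace and stop on an object; FORCE is the grip in N (left out, the last holds). Time passes only in rows, so rows that repeat a pose let the fingers close. It gives the time, the measured TCP pose, the force and the opening at its end, in the units of the state.
- ctrl.get_state(): the state, without advancing time (a new reading comes with each control period).
- ctrl.get_image(name): name is "side" or "top" or "wrist"; returns the picture (400x640x3 uint8, red, green, blue); there is no depth.
- ctrl.camera_params(name): a dict with "K" (3x3 intrinsics, pixels), "k1" (the pictures are not rectified: a ray, as slopes to the right and down, at radius r is drawn at 1 + k1 r^2 times it, then the intrinsics apply), "pose" (4x4, takes a point from camera to world coordinates). Camera axes: x right, y down, z forward; pixel columns grow to the right and rows downward; lengths in m; the calibration is good to about 2 mm. A picture is of the moment at which its call begins: read the wrist's pose just before it. camera_params takes no time and is no camera call; for the wrist camera it gives the pose at the moment of the call.
- ctrl.close_job(): hands the job in, once; it reports no verdict.
The state is a dict: "time": time; "joint_positions": joint angles; "qd": joint speeds; "joint_torque": joint torques, N m; "position": TCP position; "tool_rot": TCP orientation; "ft_force": force on the tool from outside, world axes, zero at the start; "torque": the same for the moment, N m; "grip_width": opening from 0.0 (shut) to 1.0 (fully open).
Only numpy, scipy, OpenCV 4.12 (cv2) and the standard library are available. Lean on these libraries where they do the work, as an engineer would, in place of code of your own. Each camera call takes 0.05 s, during which the arm holds its last target. There are 200 camera calls.

### The job

The mixing cup is stuck in the drum of the tilted pot mixer. First draw the round drip plate out from under the mixer's nose, forward until no part of it lies under the cup or the drum; then take the cup by its rim, twist it anticlockwise to free its lugs, pull it out of the drum and stand it upright in the middle of the plate, let go and come away. Leave the jars, bottle and other things where they stand.

Things in the scene. Friction and masses are not known exactly. Their poses are not given: they have to be found in the camera images.
- mixer: Tilted pot mixer, grey, fixed: a U-shaped foot and a yoke holding a steel drum 35 deg from vertical, mouth up and forward. Origin on the table below the centre of the drum's mouth; z up; the nose and the open side of the U point along -x. Yoke arms and lock knobs reach y = +-100 mm at x = 0 to 40 mm, 165 mm high. Cup rim and flange overhang forward to x = -57 mm, 125 mm or more above the table.
- foot_front (a point): Point on the table midway between the front ends of the two legs of the mixer's U-shaped foot; axes as the mixer's. The legs run back from here along +x for 141 mm, 19 mm high, inner faces at y = +-72 mm, outer at +-98 mm. The drip plate lies between them.
- drum_mouth (a point): Centre of the drum's mouth, on the face of its 114 mm steel flange, 165 mm above the table. z is the drum's axis pointing out of the mouth, leaning 35 deg from vertical to the mixer's -x; x points up the slope, y is the mixer's y. Bore 82 mm; three sprung rubber buttons in it press on the cup with about 5 N each.
- hook_ring (a point): Centre of the ring of three bayonet hooks on the flange, level with their tops, 11.5 mm above the flange; axes as drum_mouth. The hooks stand at 60, 180 and 300 deg from x towards y, 19 mm wide, from radius 48 to 57 mm; each covers a lug of the seated cup, with a stop on its clockwise side and open on its anticlockwise side (seen looking into the mouth).
- cup_mid (a point): Mixing cup, plain aluminium, about 250 g: point on its axis half-way up, 45 mm above its foot; z towards its mouth. 90 mm high; body 72 mm wide at the foot, 79 mm above; three lugs 14 mm wide and 6 mm high reach radius 52 mm at 56 to 62 mm above the foot. Seated, it is locked until turned 25 to 90 deg anticlockwise (positive about its z, up to 0.8 N m); then 5 to 20 N along its axis draws it out.
- cup_rim (a point): Centre of the cup's mouth, in the plane of its rim, 90 mm above its foot; axes as cup_mid. The rim is a collar 34 mm high, 92 mm outside and 76 mm inside (wall 8 mm), open inside. Seated, the collar rests on the drum's flange and its top 22 mm stand above the hooks; 56 mm of the cup's body are inside the drum.
- plate_mid (a point): Loose round steel drip plate, 100 mm in diameter, flat, top 9 mm above the table, about 350 g, on six low-friction gliders near its edge; the point is on its axis 6 mm above the table. It lies between the legs of the mixer's foot, partly under the nose. Too wide and low to grip: press a few newtons on its exposed front part and draw it along.
- jar_gold: small clear jar with gold lid, 42 mm wide, 46 mm high, loose; origin under its centre. Leave alone.
- jar_red: clear jar with black lid, 53 mm wide, 58 mm high, loose; origin under its centre. Leave alone.
- amber_bottle: amber bottle with black cap, 43 mm wide, 102 mm high, loose; origin under its centre. Leave alone.
- tape_roll: roll of white tape lying flat, 60 mm wide, 19 mm high, loose; origin under its centre. Leave alone.
- sand_block: sanding block, 46 x 80 x 28 mm, loose; origin under its centre. Leave alone.
- spatula_b: small wooden spatula lying flat, 22 x 149 x 8 mm, loose; origin under its centre. Leave alone.
Things that resemble listed ones, but are neither listed nor needed, are in the scene too. Several things look just like the part that bears plate_mid: the one meant starts farthest from the robot's base.

How it is judged:
By the outcome, as a careful person would: the job done as asked, in the order asked, and still so for the second after the job is handed in, with the robot touching nothing.
It also fails if it takes over 64 s, if anything falls off the work surface, if the arm or the gripper's body presses on something with over 40 N, if the wrist force passes 120 N, or if a joint passes its speed limit or range.

## Working session

There is one attempt and no reset: what is moved stays moved. The work goes in short steps, Python scripts to look and compute and a shell command to move; the robot and the scene stay as the last step left them, time stands still between calls to the robot, and variables do not carry over. Pictures are saved under pics/ and viewed, about 8 in all and at most 12, crops included, and the job is handed in when it is done.

```bash
mkdir -p pics; ls; python3 - <<'E'
from bench import ctrl
import cv2,numpy as np
s=ctrl.get_state();print({k:np.round(v,3).tolist() for k,v in s.items()},ctrl.grasp_offset)
for n in ("top","side","wrist"):
    p=ctrl.camera_params(n);print(n,np.round(p['K'],1).tolist(),p['k1'],np.round(p['pose'],3).tolist())
    if n!="wrist": cv2.imwrite(f"pics/{n}0.png",ctrl.get_image(n)[:,:,::-1])
E
```

```text
pics
{'time': 0.0, 'joint_positions': [1.182, 0.322, -0.07, 1.452, 0.023, 1.371, -0.057], 'qd': [-0.0, 0.001, -0.0, -0.0, -0.002, -0.002, -0.0], 'joint_torque': [-0.0, -49.13, -0.404, -31.253, -0.064, 0.044, 0.0], 'position': [0.255, -0.597, 0.221], 'tool_rot': [-3.076, -0.628, 0.001], 'ft_force': [0.967, 0.657, 0.345], 'torque': [-0.068, -0.002, 0.014], 'grip_width': 0.998} 0.0187
top [[410.1, 0.0, 325.4], [0.0, 410.1, 202.1], [0.0, 0.0, 1.0]] -0.021661869509118158 [[-0.017, -0.976, 0.217, 0.257], [-1.0, 0.018, 0.001, 0.194], [-0.005, -0.217, -0.976, 1.162], [0.0, 0.0, 0.0, 1.0]]
side [[365.8, 0.0, 318.3], [0.0, 365.8, 197.2], [0.0, 0.0, 1.0]] -0.07028562713137279 [[0.961, -0.158, 0.227, 0.282], [-0.276, -0.501, 0.82, -0.564], [-0.016, -0.851, -0.525, 0.62], [0.0, 0.0, 0.0, 1.0]]
wrist [[326.2, 0.0, 319.7], [0.0, 326.2, 208.9], [0.0, 0.0, 1.0]] -0.0681463010429662 [[0.394, -0.887, -0.24, 0.321], [-0.919, -0.38, -0.102, -0.571], [-0.0, 0.261, -0.965, 0.383], [0.0, 0.0, 0.0, 1.0]]
```

View pics/top0.png

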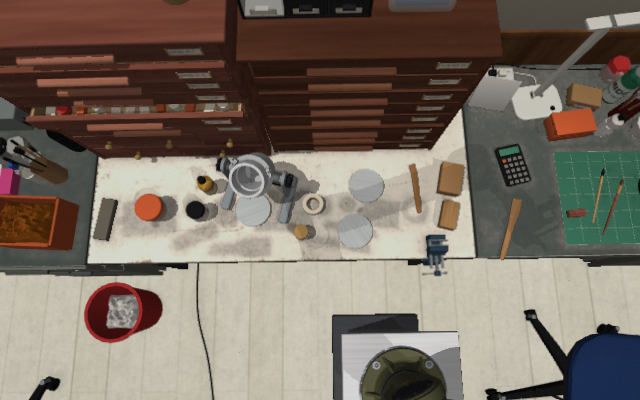

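View pics/side0.png

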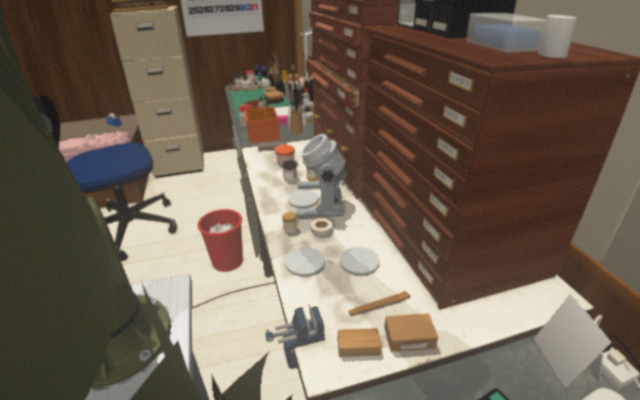

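The top view (side agrees) shows three look-alike plates: A (253,210), between the mixer's legs, B (366,185) and C (354,231). The base is near column 394, so A is the farthest, and it lies under the nose as described. I'll check that choice in a close crop.

```bash
cat > h.py <<'E'
from bench import ctrl
import cv2,numpy as np
from scipy.spatial.transform import Rotation as R
def cam(n):
    p=ctrl.camera_params(n); return np.array(p['K']),p['k1'],np.array(p['pose'])
def ray(c,uv):
    K,k1,T=c; d=np.linalg.solve(K,[uv[0],uv[1],1])[:2]; r=d.copy()
    for _ in range(20): r=d/(1+k1*(r@r))
    return T[:3,3],T[:3,:3]@np.array([r[0],r[1],1])
def onz(c,uv,z):
    o,d=ray(c,uv); return o+d*(z-o[2])/d[2]
def proj(c,P):
    K,k1,T=c; q=T[:3,:3].T@(np.array(P)-T[:3,3]); s=q[:2]/q[2]; s=s*(1+k1*(s@s)); return (K@[s[0],s[1],1])[:2]
def crop(img,u,v,w,h,f,name):
    u0,v0=int(u-w/2),int(v-h/2); cv2.imwrite(name,cv2.resize(img[v0:v0+h,u0:u0+w,::-1],None,fx=f,fy=f,interpolation=cv2.INTER_CUBIC)); return u0,v0
E
python3 - <<'E'
from h import *
t=ctrl.get_image("top"); print(crop(t,255,195,110,90,7,"pics/c1.png"))
c=cam("top")
for uv,z in (((253,210),.009),((366,185),.009),((354,231),.009),((248,178),.18),((301,232),.046),((313,204),.02)): print(uv,onz(c,uv,z).round(3))
E
```

```text
(200, 150)
(253, 210) [0.494 0.404 0.009]
(366, 185) [0.562 0.077 0.009]
(354, 231) [0.428 0.116 0.009]
(248, 178) [0.541 0.387 0.18 ]
(301, 232) [0.423 0.264 0.046]
(313, 204) [0.506 0.231 0.02 ]
```

View pics/c1.png

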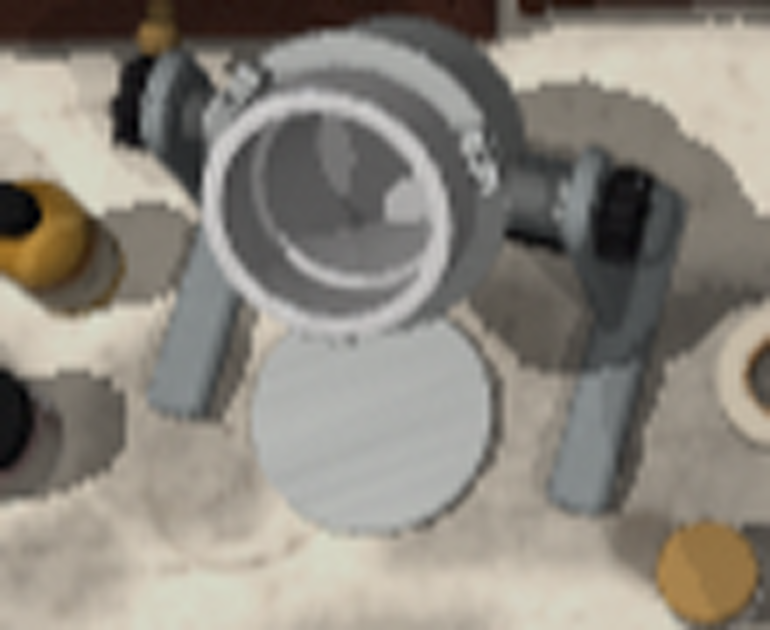

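The crop confirms plate A, at crop (371,408), which is full px (253,208). It lies between the legs, with its back part under the cup rim. The cup's rim ellipse is centred near crop (327,212). The leg fronts are at crop (178,400) and (582,500).

```bash
python3 - <<'E'
from h import *
c=cam("top"); f=lambda u,v,z: onz(c,(200+(u+.5)/7-.5,150+(v+.5)/7-.5),z)
L=f(178,393,.019);Rr=f(582,492,.019); d=L-Rr; print("legs",L.round(3),Rr.round(3),np.linalg.norm(d).round(3),"yaw",np.degrees(np.arctan2(-d[0],d[1])).round(1))
print("foot front",((L+Rr)/2).round(3),"plate",f(371,408,.009).round(3))
print("rim",f(327,212,.193).round(3))
kl=f(130,100,.165);kr=f(622,215,.165);d=kl-kr;print("knobs",kl.round(3),kr.round(3),np.degrees(np.arctan2(-d[0],d[1])).round(1))
print("table edge",onz(c,(253,261),0).round(3),"cabinet",onz(c,(200,157),0).round(3),onz(c,(300,153),0).round(3))
t=ctrl.get_image("top");hsv=cv2.cvtColor(t,cv2.COLOR_RGB2HSV);print(t[212,253],t[225,240])
E
```

```text
legs [0.506 0.483 0.019] [0.462 0.318 0.019] 0.171 yaw -14.9
foot front [0.484 0.4   0.019] plate [0.501 0.406 0.009]
rim [0.532 0.389 0.193]
knobs [0.584 0.468 0.165] [0.537 0.288 0.165] -14.6
table edge [0.349 0.403 0.   ] cabinet [0.661 0.568 0.   ] [0.667 0.269 0.   ]
[171 173 170] [211 203 185]
```

```bash
cat >> h.py <<'E'
X=np.array([np.cos(np.radians(-14.8)),np.sin(np.radians(-14.8)),0]);Z=np.array([0,0,1.]);Y=np.cross(Z,X)
def Rt(tilt,az):  # tool z leaning back along X by tilt; y axis = mixer X turned by az about tool axis (-z)
    t=np.radians(tilt);a=np.radians(az); n=-np.sin(t)*X+np.cos(t)*Z; s=np.cos(t)*X+np.sin(t)*Z
    y=np.cos(a)*s+np.sin(a)*Y; return np.column_stack([np.cross(y,-n),y,-n])
def down(az):
    a=np.radians(az); y=np.array([np.cos(a),np.sin(a),0]); return np.column_stack([np.cross(y,-Z),y,-Z])
def rel(p0,R0,p1,R1):
    d=R0.T@(np.array(p1)-p0)*1000; r=R.from_matrix(R0.T@R1).as_rotvec()
    print("d",d.round(1),"r",r.round(3),"len",np.linalg.norm(d).round(0),"deg",np.degrees(np.linalg.norm(r)).round(1))
def cur():
    s=ctrl.get_state(); return np.array(s['position']),R.from_rotvec(s['tool_rot']).as_matrix()
def chain(w):
    p,r=cur()
    for q,S in w: rel(p,r,q,S); p,r=np.array(q),S
E
python3 - <<'E'
from h import *
chain([([.38,-.45,.25],down(-45)),([.50,-.26,.25],down(-25)),([.56,-.04,.25],down(0)),([.54,.15,.25],down(25)),([.46,.32,.22],down(50)),([.43,.425,.16],Rt(15,75)),(np.array([.482,.411,.08]),Rt(30,90))])
E
```

```text
d [173.2 -86.8 -28.1] r [-0.001 -0.    -0.383] len 196.0 deg 21.9
d [219.2 -49.5   0. ] r [ 0.     0.    -0.349] len 225.0 deg 20.0
d [224.7 -38.6   0. ] r [ 0.     0.    -0.436] len 228.0 deg 25.0
d [190. -20.   0.] r [ 0.     0.    -0.436] len 191.0 deg 25.0
d [187.9  -0.7  30. ] r [ 0.     0.    -0.436] len 190.0 deg 25.0
d [90.5 61.2 60. ] r [-0.09  -0.246 -0.177] len 125.0 deg 18.1
d [-30.3   7.9  91.2] r [-0.034 -0.26  -0.26 ] len 96.0 deg 21.2
```

```bash

python3 -m creep '[[[0,40,-20,-7,0,0,-0.08],[0,87,-43,-14,0,0,-0.19],[0,130,-65,-21,0,0,-0.29],[0,173,-87,-28,0,0,-0.383],[0,173,-87,-28,0,0,-0.383]]]' 20
python3 -m creep '[[[0,44,-10,0,0,0,-0.07],[0,88,-20,0,0,0,-0.14],[0,132,-30,0,0,0,-0.21],[0,176,-40,0,0,0,-0.28],[0,219,-49,0,0,0,-0.349]]]'
python3 -m creep '[[[0,45,-8,0,0,0,-0.09],[0,90,-16,0,0,0,-0.175],[0,135,-24,0,0,0,-0.26],[0,180,-32,0,0,0,-0.35],[0,225,-39,0,0,0,-0.436]]]'
python3 -m creep '[[[0,38,-4,0,0,0,-0.09],[0,76,-8,0,0,0,-0.175],[0,114,-12,0,0,0,-0.26],[0,152,-16,0,0,0,-0.35],[0,190,-20,0,0,0,-0.436]]]'
python3 -c "
from h import *
chain([([.46,.32,.22],down(50)),([.43,.425,.16],Rt(15,75)),(np.array([.482,.411,.08]),Rt(30,90))])"
```

```text
time: 0.7
position: [0.3874, -0.4428, 0.2522]
tool_rot: [2.893, 1.224, 0.008]
ft_force: [0.0, 0.4, 0.1]
grip_width: 0.63
time: 1.2
position: [0.5006, -0.259, 0.2506]
tool_rot: [2.647, 1.691, -0.0]
ft_force: [0.9, -0.3, 1.3]
grip_width: 0.171
time: 1.7
position: [0.5597, -0.0387, 0.2506]
tool_rot: [2.218, 2.224, -0.0]
ft_force: [1.4, -0.5, -0.2]
grip_width: 0.009
time: 2.2
position: [0.5393, 0.1509, 0.2505]
tool_rot: [1.684, 2.651, -0.0]
ft_force: [0.9, 0.5, 0.1]
grip_width: 0.002
d [1.868e+02 1.000e-01 3.040e+01] r [-0.     0.    -0.434] len 189.0 deg 24.9
d [90.5 61.2 60. ] r [-0.09  -0.246 -0.177] len 125.0 deg 18.1
d [-30.3   7.9  91.2] r [-0.034 -0.26  -0.26 ] len 96.0 deg 21.2
```

```bash

python3 -m creep '[[[0,37,0,6,0,0,-0.09],[0,75,0,12,0,0,-0.17],[0,112,0,18,0,0,-0.26],[0,150,0,24,0,0,-0.35],[0,187,0,30,0,0,-0.434]]]'
python3 -m creep '[[[0,22,15,15,-0.02,-0.06,-0.04],[0,45,30,30,-0.045,-0.12,-0.09],[0,68,46,45,-0.07,-0.18,-0.13],[0,90,61,60,-0.09,-0.246,-0.177],[0,90,61,60,-0.09,-0.246,-0.177]]]'
python3 - <<'E'
from h import *
c=cam("wrist");w=ctrl.get_image("wrist");cv2.imwrite("pics/w1.png",w[:,:,::-1])
print(proj(c,[.501,.406,.009]),proj(c,[.532,.389,.193]),proj(c,[.484,.4,.019]))
chain([([.482,.411,.06],Rt(30,90))])
E
```

```text
time: 2.7
position: [0.46, 0.3203, 0.2203]
tool_rot: [1.074, 2.952, -0.0]
ft_force: [0.7, 0.2, 0.2]
grip_width: 0.006
time: 3.2
position: [0.4246, 0.4285, 0.158]
tool_rot: [0.728, 2.79, 0.001]
ft_force: [-1.3, 0.2, -0.1]
grip_width: 0.008
[327.6218227  227.65902555] [351.27460069 430.75014145] [315.27002907 223.41769883]
d [-28.7   6.7 110.3] r [-0.034 -0.263 -0.256] len 114.0 deg 21.1
```

View pics/w1.png

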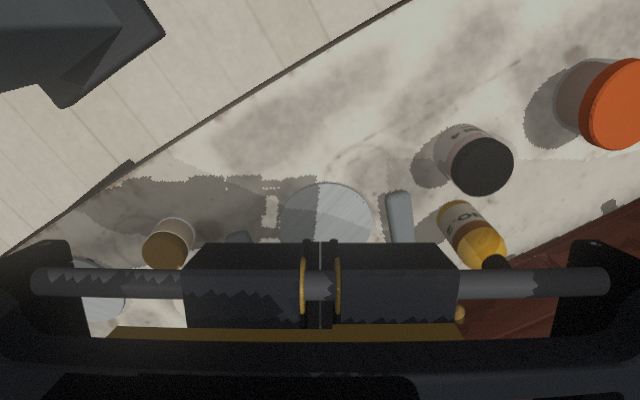

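The wrist view shows the plate at about (327,215), with its column as predicted, both leg ends beside it, and the wide gripper body running along the jaw axis. Next I'll move down to the plate's front part.

```bash

python3 -m creep '[[[0,-6,1,22,-0.007,-0.05,-0.05],[0,-12,3,44,-0.014,-0.1,-0.1],[0,-18,4,66,-0.02,-0.16,-0.15],[0,-24,5,88,-0.03,-0.21,-0.2],[0,-29,7,110,-0.034,-0.263,-0.256]]]'
python3 -c "
from h import *
chain([([.482,.411,.022],Rt(30,90)),([.482,.411,.014],Rt(30,90)),(np.array([.482,.411,.014])-.075*X,Rt(30,90))])"
```

```text
time: 3.75
position: [0.4887, 0.4066, 0.0619]
tool_rot: [0.348, 2.592, -0.094]
ft_force: [-0.6, -0.8, -0.0]
grip_width: 0.002
d [26.7  2.5 30.5] r [-0.004  0.005 -0.008] len 41.0 deg 0.6
d [ 4.  -0.   6.9] r [0. 0. 0.] len 8.0 deg 0.0
d [ 65.   -0.  -37.5] r [0. 0. 0.] len 75.0 deg 0.0
```

```bash

python3 -m creep '[[[0,8,1,8,0,0,0],[0,18,2,20,0,0,-0.008],[0,27,2.5,30.5,0,0,-0.008],[0,27,2.5,30.5,0,0,-0.008]]]'
python3 -m creep '[[[0,2,0,3.5,0,0,0],[0,3,0,5,0,0,0],[0,3,0,5,0,0,0]]]'
python3 -m creep '[[[0,0.5,0,1,0,0,0],[0,0.5,0,1,0,0,0]]]'
python3 -m creep '[[[0,0.5,0,1,0,0,0],[0,0.5,0,1,0,0,0]]]'
```

```text
time: 4.15
position: [0.4783, 0.4124, 0.0202]
tool_rot: [0.337, 2.599, -0.097]
ft_force: [0.7, -0.1, 0.8]
grip_width: 0.006
time: 4.45
position: [0.4794, 0.4132, 0.0166]
tool_rot: [0.337, 2.597, -0.094]
ft_force: [0.6, -0.8, -0.1]
grip_width: 0.004
time: 4.65
position: [0.4794, 0.4131, 0.0154]
tool_rot: [0.336, 2.597, -0.094]
ft_force: [0.5, 0.2, 0.3]
grip_width: 0.001
time: 4.85
position: [0.4795, 0.4132, 0.0143]
tool_rot: [0.336, 2.596, -0.094]
ft_force: [-0.7, 1.1, 2.3]
grip_width: 0.004
```

```bash

python3 -m creep '[[[0,0.5,0,0.9,0,0,0],[0,0.5,0,0.9,0,0,0]]]'
python3 -m creep '[[[0,0.5,0,0.9,0,0,0],[0,0.5,0,0.9,0,0,0]]]'
```

```text
time: 5.05
position: [0.4796, 0.4133, 0.014]
tool_rot: [0.336, 2.595, -0.095]
ft_force: [-2.3, -1.4, 7.0]
grip_width: 0.005
time: 5.25
position: [0.4796, 0.4133, 0.0138]
tool_rot: [0.336, 2.594, -0.095]
ft_force: [-4.2, -3.7, 10.9]
grip_width: 0.004
```

```bash

python3 -m creep '[[[0,4.3,0,-2.5,0,0,0],[0,8.7,0,-5,0,0,0],[0,13,0,-7.5,0,0,0],[0,17.3,0,-10,0,0,0],[0,21.7,0,-12.5,0,0,0]]]'
python3 -c "
from h import *
t=ctrl.get_image('top');print(crop(t,255,195,110,90,6,'pics/c2.png'))"
```

```text
time: 5.75
position: [0.4572, 0.4194, 0.0134]
tool_rot: [0.338, 2.593, -0.094]
ft_force: [0.5, -0.7, 0.2]
grip_width: 0.008
(200, 150)
```

View pics/c2.png

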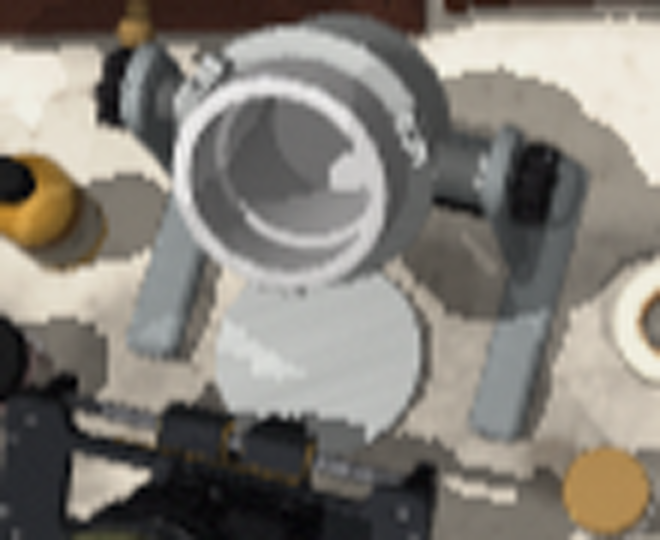

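The crop shows the plate still in place, at crop (320,360). The fingertip slid over it and off the front edge. I'll lift, press again further in and harder, and draw more slowly while watching the force.

```bash

python3 -m creep '[[[0,-10,0,-17,0,0,0],[0,-10,0,-17,0,0,0]]]'
python3 -c "
from h import *
chain([([.497,.407,.030],Rt(30,90)),([.497,.407,.0145],Rt(30,90))])"
```

```text
time: 6.0
position: [0.4554, 0.4208, 0.033]
tool_rot: [0.336, 2.596, -0.091]
ft_force: [-0.1, 0.1, 0.5]
grip_width: 0.007
d [-36.4  -2.7  24.6] r [0.    0.003 0.001] len 44.0 deg 0.2
d [ 7.7 -0.  13.4] r [0. 0. 0.] len 15.0 deg 0.0
```

```bash

python3 -m creep '[[[0,-12,-1,8,0,0,0],[0,-24,-2,16,0,0,0],[0,-36.5,-2.7,24.5,0,0,0],[0,-36.5,-2.7,24.5,0,0,0]]]'
python3 -m creep '[[[0,4,0,7,0,0,0],[0,7.7,0,13.4,0,0,0],[0,8,0,13.8,0,0,0],[0,8,0,13.8,0,0,0]]]'
python3 -m creep '[[[0,0.5,0,0.87,0,0,0],[0,0.5,0,0.87,0,0,0]]]'
python3 -m creep '[[[0,0.5,0,0.87,0,0,0],[0,0.5,0,0.87,0,0,0]]]'
```

```text
time: 6.4
position: [0.5003, 0.4023, 0.0278]
tool_rot: [0.343, 2.596, -0.099]
ft_force: [-0.2, -0.4, 0.4]
grip_width: 0.006
time: 6.8
position: [0.4969, 0.4058, 0.0139]
tool_rot: [0.334, 2.594, -0.096]
ft_force: [-2.3, -2.1, 9.4]
grip_width: 0.002
time: 7.0
position: [0.4969, 0.4059, 0.0137]
tool_rot: [0.335, 2.593, -0.096]
ft_force: [-5.1, -5.1, 14.1]
grip_width: 0.006
time: 7.2
position: [0.497, 0.4059, 0.0135]
tool_rot: [0.334, 2.592, -0.097]
ft_force: [-7.4, -4.8, 19.8]
grip_width: 0.005
```

```bash

python3 -m creep '[[[0,0.9,0,-0.5,0,0,0],[0,1.7,0,-1,0,0,0],[0,2.6,0,-1.5,0,0,0]]]'
python3 -m creep '[[[0,0.9,0,-0.5,0,0,0],[0,1.7,0,-1,0,0,0],[0,2.6,0,-1.5,0,0,0],[0,3.5,0,-2,0,0,0],[0,4.3,0,-2.5,0,0,0]]]'
python3 -m creep '[[[0,1.7,0,-1,0,0,0],[0,3.5,0,-2,0,0,0],[0,5.2,0,-3,0,0,0],[0,6.9,0,-4,0,0,0],[0,8.7,0,-5,0,0,0]]]'
python3 -c "
from h import *
t=ctrl.get_image('top');print(crop(t,255,195,110,90,6,'pics/c3.png'))"
```

```text
time: 7.5
position: [0.4966, 0.4059, 0.0137]
tool_rot: [0.336, 2.589, -0.097]
ft_force: [2.7, -3.8, 12.3]
grip_width: 0.005
time: 8.0
position: [0.4933, 0.4073, 0.0139]
tool_rot: [0.337, 2.588, -0.095]
ft_force: [5.4, -2.0, 8.9]
grip_width: 0.009
time: 8.5
position: [0.4835, 0.4104, 0.0139]
tool_rot: [0.336, 2.588, -0.094]
ft_force: [5.8, -1.7, 9.8]
grip_width: 0.008
(200, 150)
```

View pics/c3.png

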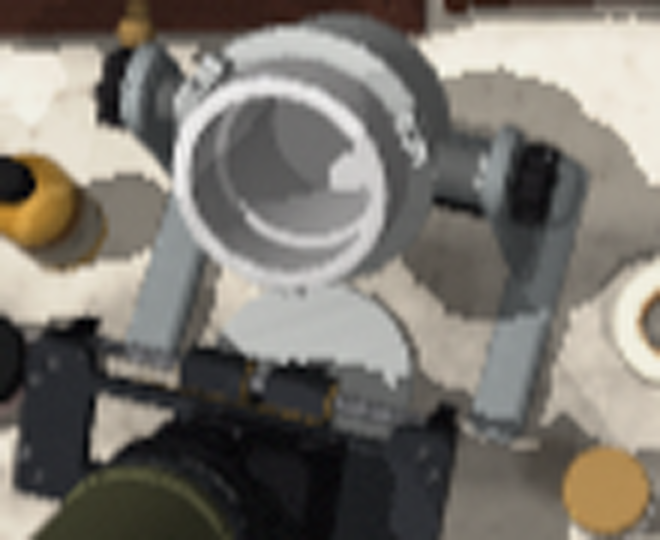

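The plate now follows: its right edge moved from crop column 425 to 412, and its rear arc is coming out at row 290. I'll keep drawing.

```bash

for i in 1; do
python3 -m creep '[[[0,2.6,0,-1.4,0,0,0],[0,5.2,0,-2.9,0,0,0],[0,8.6,0,-4.9,0,0,0],[0,12.1,0,-6.9,0,0,0],[0,15.6,0,-8.9,0,0,0]]]'
python3 -m creep '[[[0,3.5,0,-2,0,0,0],[0,6.9,0,-4,0,0,0],[0,10.4,0,-6,0,0,0],[0,13.9,0,-8,0,0,0],[0,17.3,0,-10,0,0,0]]]'
python3 -m creep '[[[0,3.5,0,-2,0,0,0],[0,6.9,0,-4,0,0,0],[0,10.4,0,-6,0,0,0],[0,13.9,0,-8,0,0,0],[0,17.3,0,-10,0,0,0]]]'
done
python3 -c "
from h import *
t=ctrl.get_image('top');print(crop(t,255,205,110,90,6,'pics/c4.png'))"
```

```text
time: 9.05
position: [0.4661, 0.4151, 0.0139]
tool_rot: [0.336, 2.588, -0.093]
ft_force: [5.7, -2.2, 11.5]
grip_width: 0.004
time: 9.55
position: [0.4469, 0.4202, 0.0139]
tool_rot: [0.336, 2.588, -0.093]
ft_force: [5.0, -2.3, 10.7]
grip_width: 0.009
time: 10.05
position: [0.4276, 0.4253, 0.0138]
tool_rot: [0.336, 2.588, -0.093]
ft_force: [6.1, -1.3, 10.7]
grip_width: 0.007
(200, 160)
```

View pics/c4.png

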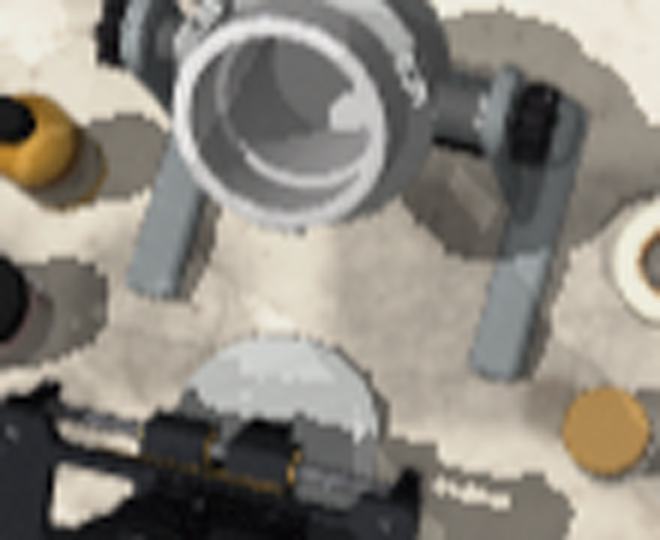

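The plate's rear arc is clear of the rim: arc top at crop (281,333), rim front at about (290,228). By rays its centre is near (0.429,0.424), so the rear edge is about 20 mm ahead of the nose. Now I'll lift off and approach the cup.

```bash
python3 - <<'E'
from h import *
C=np.array([.532,.389,.193]);S=Rt(35,35);n=-S[:,2]
p0,R0=cur()
G=C-.042*S[:,1]
a=p0-R0[:,2]*.12
chain([(a,R0),(a*.5+(G+.09*n)*.5+[0,0,.03],Rt(33,62)),(G+.07*n,S)]); print(G,n)
E
```

```text
d [  -0.   -0. -120.] r [0. 0. 0.] len 120.0 deg 0.0
d [-88.1 -16.5 -58.2] r [-0.011 -0.04   0.489] len 107.0 deg 28.1
d [-59.3  13.   15.8] r [-0.023 -0.026  0.471] len 63.0 deg 27.1
[0.49859883 0.3729081  0.17326645] [-0.55454711  0.14651767  0.81915204]
```

```bash

python3 -m creep '[[[0,0,0,-15,0,0,0],[0,0,0,-45,0,0,0],[0.2,0,0,-85,0,0,0],[0.46,0,0,-120,0,0,0],[0.46,0,0,-120,0,0,0]]]' 20
python3 -m creep '[[[0.46,-22,-4,-15,0,-0.01,0.12],[0.46,-44,-8,-29,-0.01,-0.02,0.24],[0.46,-66,-12,-44,-0.01,-0.03,0.37],[0.46,-88,-16.5,-58,-0.011,-0.04,0.489],[0.46,-88,-16.5,-58,-0.011,-0.04,0.489]]]'
python3 -m creep '[[[0.46,-15,3,4,-0.006,-0.006,0.12],[0.46,-30,6,8,-0.012,-0.013,0.24],[0.46,-45,10,12,-0.018,-0.02,0.36],[0.46,-59,13,16,-0.023,-0.026,0.471],[0.46,-59,13,16,-0.023,-0.026,0.471]]]'
python3 - <<'E'
from h import *
C=np.array([.532,.389,.193]);S=Rt(35,35);n=-S[:,2];G=C-.042*S[:,1]
chain([(G+.07*n,S)])
c=cam("wrist");w=ctrl.get_image("wrist");cv2.imwrite("pics/w2.png",w[:,:,::-1]); print(proj(c,C))
for a in range(0,360,45): print(a,proj(c,C+.046*(np.cos(np.radians(a))*Rt(35,0)[:,1]+np.sin(np.radians(a))*Y)).round())
E
```

```text
time: 10.6
position: [0.3619, 0.4455, 0.1182]
tool_rot: [0.329, 2.597, -0.083]
ft_force: [0.7, 0.1, -0.8]
grip_width: 0.197
time: 11.1
position: [0.4081, 0.413, 0.2109]
tool_rot: [0.943, 2.395, 0.088]
ft_force: [-0.1, -0.1, 0.4]
grip_width: 0.459
time: 11.6
position: [0.4588, 0.381, 0.2248]
tool_rot: [1.466, 2.103, 0.267]
ft_force: [-0.4, -1.4, 0.7]
grip_width: 0.462
d [-0.2  4.3 -4.6] r [-0.011 -0.002  0.002] len 6.0 deg 0.7
[384.76742968 221.54620563]
0 [433. 255.]
45 [447. 211.]
90 [425. 170.]
135 [377. 159.]
180 [333. 185.]
225 [322. 232.]
270 [347. 269.]
315 [392. 278.]
```

View pics/w2.png

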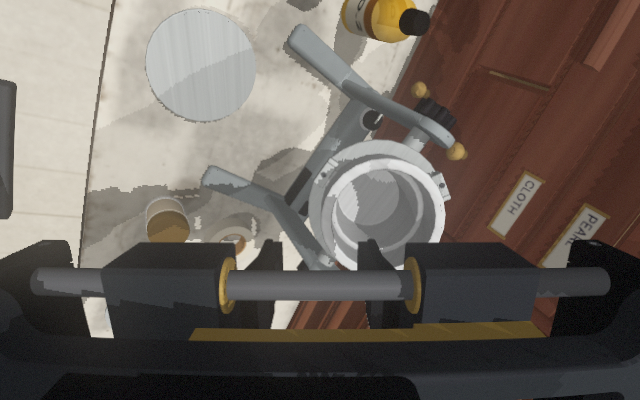

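The wrist view shows the cup rim ring, about x 329–446 with its top at 160, close to the predicted 321–448 and 158. The whole plate is visible at (200,66). I'll refine both numerically with ellipse fits.

```bash
python3 - <<'E'
from h import *
from scipy.optimize import least_squares
w=cv2.imread("pics/w2.png"); c=cam("wrist"); g=cv2.cvtColor(w,cv2.COLOR_BGR2GRAY)
C0=np.array([.532,.389,.193]);n=-Rt(35,0)[:,2]
# rays of ring pixels in the rim plane, polar profile about the predicted centre
s=Rt(35,0)[:,1]
for a in range(30,241,15):
    e=np.cos(np.radians(a))*s+np.sin(np.radians(a))*Y
    pr=[int(g[tuple(proj(c,C0+r*e)[::-1].round().astype(int))]) for r in np.arange(.032,.058,.002)]
    print(a,pr)
hsv=cv2.cvtColor(w,cv2.COLOR_BGR2HSV)
m=((hsv[...,1]<22)&(g>90)).astype(np.uint8); m[:, 265:]=0; m[130:]=0; m[:,:135]=0
m=cv2.morphologyEx(m,cv2.MORPH_OPEN,np.ones((5,5)))
k=max(cv2.findContours(m,0,1)[0],key=cv2.contourArea); el=cv2.fitEllipse(cv2.convexHull(k)); print(el,onz(c,el[0],.009).round(4))
P=onz(c,el[0],.009)
for a in range(0,360,60): print(proj(c,P+.05*np.array([np.cos(np.radians(a)),np.sin(np.radians(a)),0])).round())
E
```

```text
30 [98, 100, 109, 213, 216, 211, 71, 70, 67, 69, 63, 70, 64]
45 [104, 102, 108, 216, 221, 221, 179, 74, 79, 73, 72, 69, 64]
60 [107, 107, 105, 202, 220, 222, 224, 202, 204, 157, 69, 74, 75]
75 [145, 110, 114, 171, 219, 224, 224, 168, 186, 204, 99, 74, 74]
90 [153, 156, 121, 125, 219, 220, 226, 178, 189, 187, 152, 70, 68]
105 [113, 117, 162, 154, 216, 221, 222, 207, 182, 186, 188, 188, 166]
120 [156, 161, 117, 126, 190, 218, 225, 221, 127, 186, 188, 189, 190]
135 [146, 158, 159, 159, 168, 203, 203, 202, 119, 116, 181, 186, 184]
150 [131, 135, 133, 135, 134, 220, 224, 222, 147, 110, 113, 185, 185]
165 [133, 134, 137, 134, 143, 221, 221, 219, 180, 109, 108, 124, 200]
180 [199, 203, 202, 204, 194, 214, 212, 211, 180, 106, 155, 145, 144]
195 [199, 203, 179, 153, 189, 155, 159, 161, 134, 136, 145, 147, 148]
210 [156, 152, 204, 200, 142, 154, 156, 158, 136, 145, 147, 149, 137]
225 [160, 208, 190, 145, 153, 156, 159, 153, 150, 147, 141, 118, 86]
240 [197, 150, 141, 148, 155, 162, 163, 136, 143, 107, 97, 83, 85]
((201.06512451171875, 61.41520690917969), (111.1854019165039, 124.92866516113281), 164.8444061279297) [0.4234 0.4303 0.009 ]
[251.  79.]
[242.  24.]
[185.  -1.]
[142.  41.]
[161. 100.]
[215. 114.]
```

```bash
python3 - <<'E'
from h import *
c=cam("wrist")
P=onz(c,(201,66.5),.009);print("plate",P.round(4))
q=np.array([proj(c,P+.05*np.array([np.cos(a),np.sin(a),0])) for a in np.linspace(0,6.28,60)]);print(q.min(0),q.max(0))
S=Rt(35,35);n=-S[:,2];s=Rt(35,0)[:,1]
C=np.array([.532,.389,.193])-.0019*s+.0007*Y;G=C-.042*S[:,1]; print("C",C.round(4))
chain([(G+.02*n,S),(G-.017*n,S)])
E
```

```text
plate [0.4245 0.426  0.009 ]
[140.70051962   4.79352044] [253.86847091 119.59324951]
C [0.5307 0.3901 0.1919]
d [ 0.1  4.2 46.1] r [-0.011 -0.004  0.005] len 46.0 deg 0.7
d [-0.  0. 37.] r [0. 0. 0.] len 37.0 deg 0.0
```

```bash

python3 -m creep '[[[0.46,0,1,12,-0.003,0,0],[0.46,0,2.5,28,-0.008,0,0],[0.46,0,4.2,46,-0.011,-0.004,0.005],[0.46,0,4.2,46,-0.011,-0.004,0.005]]]' 55
python3 -m creep '[[[0.46,0,0,9,0,0,0],[0.46,0,0,18,0,0,0],[0.46,0,0,27,0,0,0],[0.46,0,0,37,0,0,0],[0.46,0,0,37,0,0,0]]]' 55
python3 - <<'E'
from h import *
S=Rt(35,35);n=-S[:,2];C=np.array([.5307,.3901,.1919]);G=C-.042*S[:,1]
chain([(G-.017*n,S)])
c=cam("wrist");w=ctrl.get_image("wrist");crop(w,330,240,240,180,3,"pics/w3.png")
E
```

```text
time: 12.05
position: [0.487, 0.375, 0.1863]
tool_rot: [1.464, 2.093, 0.272]
ft_force: [-0.5, -0.3, -1.3]
grip_width: 0.456
time: 12.55
position: [0.5078, 0.3707, 0.1586]
tool_rot: [1.465, 2.091, 0.277]
ft_force: [0.5, -0.5, 0.4]
grip_width: 0.459
d [ 1.1 -0.7 -0.4] r [ 0.     0.001 -0.003] len 1.0 deg 0.2
```

View pics/w3.png

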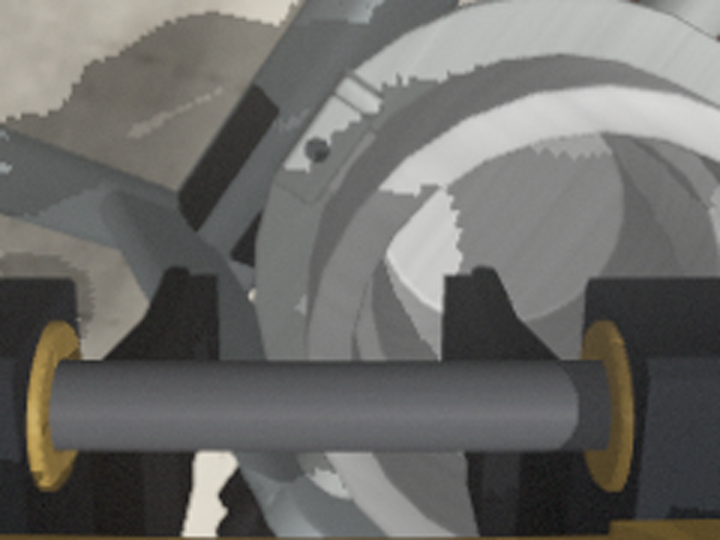

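The fingers straddle the wall: finger faces at crop x 218 and 443, with the collar at about 310–370 between them. I'll close.

```bash

python3 -m creep '[[[0.25,0,0,0,0,0,0],[0.15,0,0,0,0,0,0],[0.05,0,0,0,0,0,0],[0,0,0,0,0,0,0],[0,0,0,0,0,0,0]]]' 8
python3 -m creep '[[[0,0,0,0,0,0,0],[0,0,0,0,0,0,0],[0,0,0,0,0,0,0],[0,0,0,0,0,0,0],[0,0,0,0,0,0,0]]]' 55
python3 - <<'E'
from h import *
p,R0=cur(); n=-Rt(35,0)[:,2]; C=np.array([.5307,.3901,.1919])
# cup axis lies 42 mm along tool y from the grip
ax=p+.042*R0[:,1]; print("axis from grip vs C (lateral mm)", ((ax-C)-((ax-C)@n)*n)*1000)
k=np.array([0,42.,0])
for a in (8,16,24,32,40,48,56): 
    M=R.from_rotvec([0,0,-np.radians(a)]).as_matrix(); print(a,(k-M@k).round(1),-np.radians(a).round(3))
E
```

```text
time: 13.1
position: [0.5068, 0.372, 0.1601]
tool_rot: [1.464, 2.092, 0.28]
ft_force: [-0.1, 0.5, 2.6]
grip_width: 0.099
time: 13.6
position: [0.5068, 0.372, 0.16]
tool_rot: [1.464, 2.092, 0.28]
ft_force: [-4.9, -0.9, 2.9]
grip_width: 0.086
axis from grip vs C (lateral mm) [0.93798272 0.14902662 0.6083371 ]
8 [-5.8  0.4  0. ] -0.14
16 [-11.6   1.6   0. ] -0.279
24 [-17.1   3.6   0. ] -0.419
32 [-22.3   6.4   0. ] -0.559
40 [-27.    9.8   0. ] -0.698
48 [-31.2  13.9   0. ] -0.838
56 [-34.8  18.5   0. ] -0.977
```

```bash

python3 -m creep '[[[0,-2.9,0.1,0,0,0,-0.07],[0,-5.8,0.4,0,0,0,-0.14],[0,-8.7,0.9,0,0,0,-0.209],[0,-11.6,1.6,0,0,0,-0.279],[0,-14.4,2.5,0,0,0,-0.349]]]'
python3 -c "
from h import *
print(ctrl.get_state()['torque'],ctrl.get_state()['ft_force'])"
```

```text
time: 14.1
position: [0.5122, 0.3605, 0.1658]
tool_rot: [1.068, 2.3, 0.144]
ft_force: [-3.9, -0.2, -0.2]
grip_width: 0.088
[ 0.33027893  1.23031733 -0.31148672] [-3.91199091 -0.15888563 -0.19666711]
```

```bash

python3 -m creep '[[[0,-2.9,0.1,0,0,0,-0.07],[0,-5.8,0.4,0,0,0,-0.14],[0,-8.7,0.9,0,0,0,-0.209],[0,-11.6,1.6,0,0,0,-0.279],[0,-14.4,2.5,0,0,0,-0.349]]]'
python3 -m creep '[[[0,-2.9,0.1,0,0,0,-0.07],[0,-5.8,0.4,0,0,0,-0.14],[0,-5.8,0.4,0,0,0,-0.14],[0,-5.8,0.4,0,0,0,-0.14]]]'
python3 - <<'E'
from h import *
p,R0=cur();n=-Rt(35,0)[:,2]
print(ctrl.get_state()['torque'],"tilt err",np.degrees(np.arccos(-R0[:,2]@n)), "axis",p+.042*R0[:,1])
w=ctrl.get_image("wrist");cv2.imwrite("pics/w4.png",w[:,:,::-1])
t=ctrl.get_image("top");cv2.imwrite("pics/t4.png",t[:,:,::-1])
E
```

```text
time: 14.6
position: [0.5207, 0.3514, 0.1731]
tool_rot: [0.651, 2.445, 0.004]
ft_force: [-5.7, 0.1, 0.9]
grip_width: 0.087
time: 15.0
position: [0.526, 0.349, 0.1771]
tool_rot: [0.482, 2.483, -0.05]
ft_force: [-3.7, -0.4, 2.1]
grip_width: 0.087
[-0.13390321  0.94609029  0.10496587] tilt err 0.18257743855502517 axis [0.54074587 0.38821824 0.18024718]
```

```bash

python3 -m creep '[[[0,0,0,-2,0,0,0],[0,0,0,-4,0,0,0],[0,0,0,-6,0,0,0],[0,0,0,-8,0,0,0],[0,0,0,-10,0,0,0]]]'
python3 -m creep '[[[0,0,0,-4,0,0,0],[0,0,0,-8,0,0,0],[0,0,0,-12,0,0,0],[0,0,0,-16,0,0,0],[0,0,0,-20,0,0,0]]]'
```

```text
time: 15.6
position: [0.5203, 0.3498, 0.1848]
tool_rot: [0.482, 2.484, -0.052]
ft_force: [3.6, 0.3, -7.9]
grip_width: 0.09
time: 16.1
position: [0.5089, 0.3534, 0.202]
tool_rot: [0.481, 2.483, -0.051]
ft_force: [1.4, 0.0, -4.7]
grip_width: 0.089
```

```bash

python3 -m creep '[[[0,0,0,-8,0,0,0],[0,0,0,-16,0,0,0],[0,0,0,-24,0,0,0],[0,0,0,-32,0,0,0],[0,0,0,-40,0,0,0]]]'
python3 -m creep '[[[0,0,0,-12,0,0,0],[0,0,0,-24,0,0,0],[0,0,0,-36,0,0,0],[0,0,0,-48,0,0,0],[0,0,0,-48,0,0,0]]]'
python3 - <<'E'
from h import *
w=ctrl.get_image("wrist");cv2.imwrite("pics/w5.png",w[:,:,::-1]); print(cur()[0],ctrl.get_state()['ft_force'])
c=cam("wrist")
i=cv2.imread("pics/w2.png")
E
```

```text
time: 16.6
position: [0.4865, 0.3592, 0.2351]
tool_rot: [0.482, 2.483, -0.051]
ft_force: [-1.1, -0.8, -2.6]
grip_width: 0.088
time: 17.1
position: [0.4596, 0.3677, 0.2758]
tool_rot: [0.48, 2.481, -0.047]
ft_force: [0.5, 0.9, -2.1]
grip_width: 0.089
[0.45999182 0.36680263 0.27469524] [-0.31431965 -0.36491388 -2.26239116]
```

View pics/w5.png

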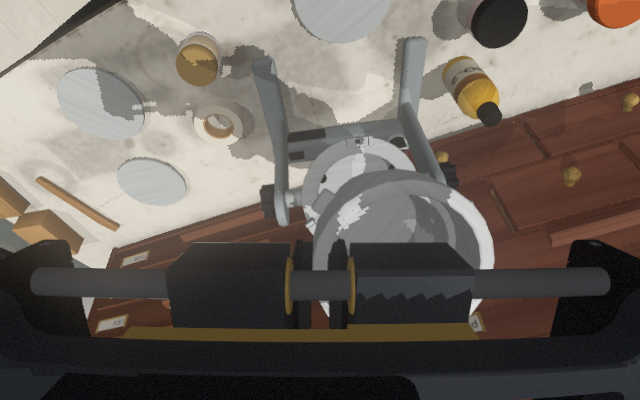

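The cup is out of the drum and held between the fingers: rim at about (400,250), drum flange empty behind it at (360,170). The 2.3 N weight agrees. Next I'll fix the plate centre from fresh views.

```bash
python3 - <<'E'
from h import *
from scipy.optimize import least_squares
def circ(c,img,P0,tag):
    a=img.astype(int); pts=[]
    for th in np.radians(np.arange(0,360,6)):
        e=np.array([np.cos(th),np.sin(th),0]); rs=np.arange(.030,.068,.0005)
        v=[]
        for r in rs:
            u=proj(c,P0+r*e).round().astype(int)
            if not(0<=u[0]<640 and 0<=u[1]<400): v=[];break
            q=a[u[1],u[0]]; v.append(q[0]-q[2] if q.sum()>180 else 99)
        v=np.array(v)
        if len(v)==0 or (v[:10]>10).any(): continue
        k=np.where(v>=13)[0]
        if len(k): pts.append((P0+rs[k[0]]*e)[:2])
    pts=np.array(pts)
    f=least_squares(lambda x:np.hypot(*(pts-x[:2]).T)-.05,P0[:2],loss="soft_l1",f_scale=.001)
    r=f.fun*0+np.hypot(*(pts-f.x).T)-.05
    print(tag,f.x.round(4),len(pts),(np.median(abs(r))*1000).round(1))
P0=np.array([.427,.425,.009])
t=ctrl.get_image("top");cv2.imwrite("pics/t5.png",t[:,:,::-1])
circ(cam("top"),t,P0,"top"); cw=cam("wrist"); circ(cw,ctrl.get_image("wrist"),P0,"wrist")
# w2 with its camera pose from its TCP pose
p,R0=cur(); T=np.eye(4);T[:3,:3]=R0;T[:3,3]=p; off=np.linalg.inv(T)@cw[2]
T2=np.eye(4);T2[:3,:3]=R.from_rotvec([1.466,2.103,.267]).as_matrix();T2[:3,3]=[.4588,.381,.2248]
circ((cw[0],cw[1],T2@off),cv2.imread("pics/w2.png")[:,:,::-1],P0,"w2")
E
```

```text
top [0.4292 0.4207] 2 0.0
wrist [0.4291 0.4232] 24 0.3
w2 [0.4283 0.4243] 48 0.2
```

```bash
python3 - <<'E'
from h import *
n=-Rt(35,0)[:,2]; C=np.array([.532,.389,.1929])-.0023*X
Rg=R.from_rotvec([1.464,2.092,.28]).as_matrix(); p=np.array([.5068,.372,.160])
print("depth",(C-p-.042*Rg[:,1])@n)
y=np.array([np.cos(np.radians(75)),np.sin(np.radians(75)),0]); T=np.array([.4286,.424,0])-.042*y
chain([(T+[0,0,.19],down(75)),(T+[0,0,.10],down(75))])
E
```

```text
depth 0.016714555503721324
d [85.4 -4.4 41.8] r [ 0.04   0.612 -0.118] len 95.0 deg 35.8
d [ 0.  0. 90.] r [0. 0. 0.] len 90.0 deg 0.0
```

```bash

python3 -m creep '[[[0,17,-1,8,0.008,0.12,-0.024],[0,34,-2,17,0.016,0.24,-0.047],[0,51,-3,25,0.024,0.36,-0.07],[0,68,-3.5,33,0.032,0.49,-0.094],[0,85.4,-4.4,41.8,0.04,0.612,-0.118]]]'
python3 -m creep '[[[0,0,0,0,0,0,0],[0,0,0,0,0,0,0]]]'
python3 - <<'E'
from h import *
y=np.array([np.cos(np.radians(75)),np.sin(np.radians(75)),0]); T=np.array([.4286,.424,0])-.042*y
chain([(T+[0,0,.10],down(75)),(T+[0,0,.086],down(75))])
E
```

```text
time: 17.75
position: [0.4185, 0.3832, 0.19]
tool_rot: [-0.409, -3.112, -0.002]
ft_force: [-0.7, 0.3, -2.5]
grip_width: 0.084
time: 17.95
position: [0.4183, 0.3829, 0.1893]
tool_rot: [0.412, 3.114, -0.001]
ft_force: [-0.7, 1.1, -1.8]
grip_width: 0.09
d [ 0.7  0.4 89.3] r [-0.001  0.    -0.001] len 89.0 deg 0.1
d [ 0.  0. 14.] r [0. 0. 0.] len 14.0 deg 0.0
```

```bash

python3 -m creep '[[[0,0,0,20,0,0,0],[0,0,0,45,0,0,0],[0,0.5,0,70,0,0,0],[0,0.7,0.4,89,0,0,0],[0,0.7,0.4,89,0,0,0]]]'
python3 - <<'E'
from h import *
s=ctrl.get_image("side");c=cam("side");
P=np.array([.4286,.424,.009]);u=proj(c,P);print(u,crop(s,u[0],u[1]-15,80,70,8,"pics/s6.png"))
print([(proj(c,P+d)).round(1).tolist() for d in ([0,0,.018],[0,0,.108],[.05,0,0],[-.05,0,0])])
E
```

```text
time: 18.45
position: [0.4149, 0.3838, 0.0999]
tool_rot: [-0.405, -3.115, 0.004]
ft_force: [-0.0, -1.0, -2.7]
grip_width: 0.089
[280.13574487 197.73836387] (240, 147)
[[279.7, 192.9], [277.6, 167.5], [295.4, 195.3], [264.6, 200.2]]
```

View pics/s6.png

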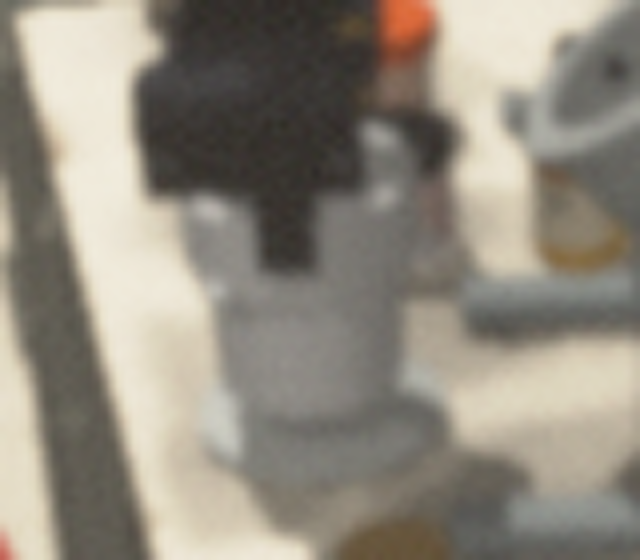

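The side crop shows the cup upright over the plate: foot at about x 220–400, y 400, plate x 205–448. Its offset matches the 3 mm overshoot in x that the state reports. I'll correct that and lower.

```bash

python3 -m creep '[[[0,0,0,0,0,0,0],[0,0,0,0,0,0,0]]]'
python3 - <<'E'
from h import *
y=np.array([np.cos(np.radians(75)),np.sin(np.radians(75)),0]); T=np.array([.4286,.424,0])-.042*y
print(cur()[0]);chain([(T+[0,0,.085],down(75))])
E
```

```text
time: 18.7
position: [0.4177, 0.3855, 0.1031]
tool_rot: [0.408, 3.112, 0.004]
ft_force: [-0.3, -0.2, -1.7]
grip_width: 0.09
[0.41772224 0.38547058 0.10312829]
d [-0.5 -2.  18.1] r [0.003 0.003 0.001] len 18.0 deg 0.2
```

```bash

python3 -m creep '[[[0,0,-0.5,5,0,0,0],[0,0,-1.2,10,0,0,0],[0,-0.5,-2,15,0,0,0],[0,-0.5,-2,15,0.003,0.003,0],[0,-0.5,-2,15,0.003,0.003,0]]]'
python3 -m creep '[[[0,0,0,1,0,0,0],[0,0,0,2,0,0,0],[0,0,0,2,0,0,0]]]'
python3 -c "
from h import *
y=np.array([np.cos(np.radians(75)),np.sin(np.radians(75)),0]); T=np.array([.4286,.424,0])-.042*y
chain([(T+[0,0,.083],down(75))])"
```

```text
time: 19.2
position: [0.4171, 0.3822, 0.0859]
tool_rot: [-0.409, -3.111, 0.003]
ft_force: [0.1, -0.0, -1.8]
grip_width: 0.089
time: 19.5
position: [0.417, 0.3824, 0.0841]
tool_rot: [-0.409, -3.111, 0.003]
ft_force: [0.1, 0.5, -2.9]
grip_width: 0.091
d [-0.4  1.2  1.1] r [-0.002 -0.003  0.001] len 2.0 deg 0.2
```

```bash

python3 -m creep '[[[0,-0.4,1.2,0.6,0,0,0],[0,-0.4,1.2,1,0,0,0],[0,-0.4,1.2,1,0,0,0]]]'
python3 -m creep '[[[0,0,0,0.7,0,0,0],[0,0,0,0.7,0,0,0]]]'
python3 -m creep '[[[0,0,0,0.7,0,0,0],[0,0,0,0.7,0,0,0]]]'
```

```text
time: 19.8
position: [0.4179, 0.3835, 0.0833]
tool_rot: [-0.409, -3.112, 0.003]
ft_force: [-0.2, -0.9, -1.8]
grip_width: 0.092
time: 20.0
position: [0.4177, 0.3832, 0.0829]
tool_rot: [-0.409, -3.112, 0.004]
ft_force: [-2.1, -2.3, 3.2]
grip_width: 0.088
time: 20.2
position: [0.4175, 0.3832, 0.0828]
tool_rot: [-0.409, -3.112, 0.005]
ft_force: [-3.3, -4.3, 8.0]
grip_width: 0.088
```

Contact is at the expected height. I'll relax the press, open, and lift straight off.

```bash

python3 -m creep '[[[0,0,0,-1,0,0,0],[0,0,0,-1,0,0,0],[0.15,0,0,-1,0,0,0],[0.3,0,0,-1,0,0,0],[0.4,0,0,-1,0,0,0]]]' 20
python3 -m creep '[[[0.4,0,0,0,0,0,0],[0.4,0,0,0,0,0,0],[0.4,0,0,-8,0,0,0],[0.4,0,0,-20,0,0,0],[0.4,0,0,-35,0,0,0]]]'
python3 -m creep '[[[0.4,0,0,-30,0,0,0],[0.4,0,0,-65,0,0,0],[0.4,0,0,-100,0,0,0],[0.4,0,0,-130,0,0,0],[0.4,0,0,-130,0,0,0]]]'
python3 -c "
from h import *
chain([([.40,.20,.24],down(50))])"
```

```text
time: 20.7
position: [0.418, 0.3838, 0.0828]
tool_rot: [-0.409, -3.112, 0.001]
ft_force: [1.2, -0.0, 0.3]
grip_width: 0.253
time: 21.2
position: [0.4178, 0.3835, 0.1189]
tool_rot: [-0.408, -3.111, 0.003]
ft_force: [-0.7, -0.8, 0.1]
grip_width: 0.399
time: 21.7
position: [0.4199, 0.3861, 0.2541]
tool_rot: [0.408, 3.111, 0.008]
ft_force: [-0.3, 0.5, -0.1]
grip_width: 0.397
d [ -28.8 -185.    13.2] r [0.006 0.002 0.437] len 188.0 deg 25.1
```

```bash

python3 -m creep '[[[0.4,-20,-38,0,0,0,0.09],[0.4,-40,-76,0,0,0,0.17],[0.4,-60,-114,0,0,0,0.26],[0.4,-78,-152,0,0,0,0.35],[0.4,-92,-189,0,0,0,0.43]]]'
python3 -m creep '[[[0.4,0,0,0,0,0,0],[0.4,0,0,0,0,0,0]]]'
python3 - <<'E'
from h import *
t=ctrl.get_image("top");c=cam("top");a=crop(t,245,205,110,90,4,"pics/a.png")
s=ctrl.get_image("side");cs=cam("side");u=proj(cs,[.4286,.424,.05]);b=crop(s,u[0],u[1],92,90,4,"pics/b.png");print(a,b)
cv2.imwrite("pics/f.png",np.hstack([cv2.imread("pics/a.png"),cv2.imread("pics/b.png")]))
P=np.array([.4286,.424,.009]);print("top exp plate",proj(c,P),"rim",proj(c,P+[0,0,.09]))
E
```

```text
time: 22.2
position: [0.4586, 0.1753, 0.2484]
tool_rot: [-1.07, -2.952, 0.004]
ft_force: [-0.3, 0.4, -0.3]
grip_width: 0.397
time: 22.4
position: [0.4585, 0.1767, 0.2483]
tool_rot: [-1.066, -2.953, 0.003]
ft_force: [-0.2, 0.1, -0.4]
grip_width: 0.397
(190, 160) (233, 141)
top exp plate [245.57282986 232.80400367] rim [238.88077813 227.86084699]
```

View pics/f.png

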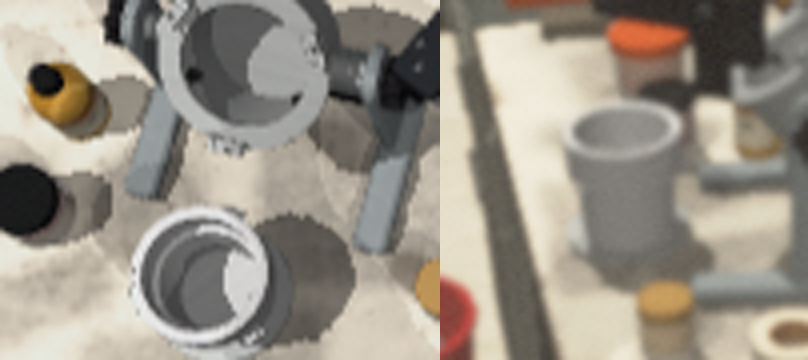

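The final picture, top and side, shows the cup standing upright on the plate and the drum empty, with the bottle and jars in view standing where they were. The rim centre is at top px (240,229) against the expected (239,228), so it is centred within about 3 mm. I'll hand in.

```bash
python3 -c "
from bench import ctrl
print(ctrl.get_state()['time'],ctrl.get_state()['ft_force']);print(ctrl.close_job())"
```

```text
22.5 [-0.39908463 -1.18683708 -0.7039447 ]
the job is handed in; nothing more can be done
None
```

The job is done and handed in at 22.5 s: the plate is out from under the mixer and the cup stands upright on it. The gripper is open and clear of everything.

- **Plate:** My first press slid off the plate's front edge and it did not move. Pressing further in, with about 10 N during the draw, brought it forward roughly 70–75 mm. Its rear edge ended about 20 mm ahead of the nose.
- **Cup:** I gripped the rim wall at 55 N, twisted it 48° anticlockwise and drew it 118 mm along the drum axis. I then stood it upright on the plate, where it touched down within 1 mm of the height I expected.
- **Last checks:** The final top and side pictures show the cup upright on the plate and the drum empty. The jars and bottle in view had not moved. The forces I read after each move stayed far below the limits.
- **Uncertainty:** The rim centre is about 1 px (3 mm) off the plate centre I measured earlier. The top and side views disagree on the direction, so I left it. I did not measure the plate centre again after placing the cup.

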